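Close and latch the suppository mould

ROBOT

A 6-joint arm with a two-finger parallel gripper is mounted at the origin on a cart in front of the work surface, level with it; the furniture and walls round the work are solid. World frame = base frame: x ahead of the robot, y to its left, z up, the work surface at z = 0. Lengths are in mm, angles in rad, forces in N, time in s.
With the tool pointing down it reaches from about 350 to 775 mm from the base axis. Payload 7.3 kg.
Tool frame: the origin (TCP) lies between the finger pads; the fingertips stand 17 mm ahead of it and the grasp point (between the pads) lies 2 mm behind it; z points along the fingers, y is the direction in which the jaws open and shut (so a half turn about z gives the same grasp; the last joint's range is limited). The gripper opens to 92 mm and grips with 3 to 60 N. Pads are 19 mm wide; open, the fingers measure 130 mm over their backs; the gripper's body (75 mm by 190 mm) begins 47 mm behind the grasp point.
Start: joints at [-1.342, 0.342, 1.524, -0, 1.275, -0.146], TCP at [192.218, -488.565, 243.741] pointing down, gripper open.
Joint ranges: [-2.53, 2.53], [-0.77, 2.02], [0.04, 2.7], [-1, 4.14], [0.28, 2.66], [-3.11, 3.11]. Speed limits (rad/s): [2.57, 2.57, 3.14, 3.14, 3.14, 3.14].

INTERFACE

Orientations are given as [roll, pitch, yaw] about the fixed x, y, z axes, in that order (R = Rz(yaw) Ry(pitch) Rx(roll)).
In Python, from plant import get_obs, capture, get_calibration, close_job gives the robot as it stands.
- The arm moves only by the tool carry_out, never from a script. Its argument "moves" is one flat list of numbers, 7 for each row, row after row: the shift along the tool's x, y, z normalised to -1 to 1, where 1 is 40 cm, then the turn, a rotation vector about the tool's x, y, z normalised to -1 to 1, where 1 is 30 degrees, then the opening, from 0 (shut) to 1 (fully open). A call has exactly 8 rows; each row is the pose to reach, as a shift and turn from the pose measured when the call began, along the tool's axes at that moment; what a row does not reach only later rows make up. A row lasts 1/10 s, in which the tool goes at most 50 mm and 8.59 degrees, less where a joint would pass 70% of its speed; a pose out of reach is approached as far as the arm can. A call with a number of a shift or a turn outside -1 to 1 is refused whole. A call with a gripper value outside its range is refused whole. The fingers move at their own pace and stop on an object; the grip force is fixed at half the most. Time passes only in rows, so rows that repeat a pose let the fingers close, or fill a call up. It gives the time, the measured TCP pose, the force and the opening at its end, in the units of the state.
- get_obs(): the state, without advancing time (a new reading comes with each control period).
- capture(name): name is "side" or "top"; returns the picture (420x560x3 uint8, red, green, blue); there is no depth.
- get_calibration(name): a dict with "vfov" (degrees; the focal length in pixels is half the picture's height over the tangent of half this angle, whatever the lens; pixels are square), "cx", "cy" (the principal point, pixels), "cam_to_world" (4x4, takes a point from camera to world coordinates). Camera axes: x right, y up, looking along -z (the intrinsics and any distortion apply to the point x, -y, -z); pixel columns grow to the right and rows downward; lengths in mm; the calibration is good to about 2 mm. A picture is of the moment at which its call begins. get_calibration takes no time and is no camera call.
- close_job(): hands the job in, once; it reports no verdict.
The state is a dict: "time": time; "joint_positions": joint angles; "dq": joint speeds; "tau": joint torques, N m; "tool_pos": TCP position; "tcp_rot": TCP orientation; "contact_force": force on the tool from outside, world axes, zero at the start; "moment": the same for the moment, N m; "grip_width": finger opening in mm.
Only numpy, scipy, OpenCV 4.12 (cv2) and the standard library are available. Lean on these libraries where they do the work, as an engineer would, in place of code of your own. Each camera call takes 0.05 s, during which the arm holds its last target.

TASK

Close the suppository mould: pick up the loose top plate with the bridge handle, lower it level onto the two guide pins of the lower half (either way round) and do not let go until it lies flat on the lower half. Then swing the black-knobbed latch round until it stops, with its nose over the plate, and let go; leave the tub, the jar and the bottle standing where they are.

Things in the scene. Friction and masses are not known exactly. Their poses are not given: they have to be found in the camera images.
- plate_handle (a point): Centre of the black bar of the top plate's bridge handle: 52 mm above the plate's underside, over its middle. The bar runs along the plate's y axis: 72 mm long, 14 mm wide (x), 14 mm high, on two steel posts at y = -28 and +28 mm, 31 mm free under it. z is up.
- plate_under (a point): Centre of the underside of the same top plate, 52 mm below plate_handle; same axes.
- mould_seat (a point): Middle of the lower half's top face, 38 mm above the worktop; the middle of the plate's underside must come to lie here. Two upright steel guide pins, 12 mm thick and 32 mm tall above this face, the top 9 mm tapering to 5 mm, stand at y = -55 and +55 mm, x = 0. Axes as mould_base.
- latch_knob (a point): Centre of the upright round black knob on the latch's tail: 18 mm wide, from 15 mm below to 12 mm above this point, which is 85.5 mm above the worktop. It moves on a level circle of 38 mm radius round latch_pivot.
- latch_pivot (a point): Point on the latch's upright pivot axis at the knob centre's height, at x = -61, y = +30 mm from mould_base; turns with the latch. The latch is a flat steel bar, 14 mm wide, 7 mm thick, its underside 3.5 mm above the seated plate's top; the nose reaches 40 mm from the pivot, opposite the knob.
- latch (a joint): Latch angle, rad. Starts -0.3 to 0.12 (open): tail with the knob along mould_base +y, nose clear of the plate. Grows counter-clockwise from above to its stop at 1.57 (closed): tail along mould_base -x, nose over the plate. Light friction (0.04 N m), stays where left.
- tub: White tub with a band, 79 mm wide, 80 mm tall, standing upright; origin at the centre of its underside. Bystander.
- jar: White ointment jar, 68 mm wide, 50 mm tall, standing; origin at the centre of its underside. Bystander.
- bottle: Brown bottle with black cap, 50 mm wide, 110 mm tall, standing; origin at the centre of its underside. Bystander.
- top_plate: Loose bare metal top plate, 70 x 140 x 14 mm (x, y, z), about 0.4 kg, flat on the worktop at the start; the same either way round. Two round through holes 15 mm wide, mouths chamfered 2 mm, at y = -55 and +55 mm, x = 0. Origin at the centre of its underside, z up.
- mould_base: Lower mould half: bare metal block 70 x 140 mm (x, y) with six cavities on a dark steel foot plate 110 x 160 mm, fixed to the worktop. Origin on the worktop under its middle; y along the block's long side, z up; the latch is on its -x side.

How it is judged (in metres and radians):
On the way, in this order (a step that is already met when the one before it is completed fails the run):
1. the top plate is down on both pins, flat on the lower half (horizontal distance between plate_under and mould_seat below 0.004 m and z of plate_under in the frame of mould_seat below 0.0025 m and angle between the y axis of top_plate and the y axis of mould_base, either way round below 0.06 rad and angle between top_plate's own z axis and vertical below 0.03 rad), for 0.2 s.
2. then the latch is swung over the plate (value of joint latch above 1.4 rad), for 0.2 s.
At the end, for the whole second after the job is handed in: The top plate lies at rest on the lower half with both pins through it (middle within 4 mm, underside within 2.5 mm of the block's top, tilt under 0.03 rad, long axes within 0.06 rad, either way round) and the latch stands at 1.4 rad or more, with its nose over the plate (all of step 1 and value of joint latch above 1.4 rad and linear speed of top_plate below 0.02 m/s); the robot touches nothing.
It fails at once if the plate is let go over the lower half while more than 10 mm above its seat (horizontal distance between plate_under and mould_seat below 0.06 m and z of plate_under in the frame of mould_seat above 0.01 m and contact force between the fingers and top_plate below 0.05 N).
It fails at once if a bystander is moved more than 30 mm or knocked over (distance of any of tub, jar, bottle from where it was at the start of the episode above 0.03 m or angle between any of tub, jar, bottle's own z axis and vertical above 0.5 rad).
It also fails if it takes over 58 s, if anything falls off the work surface, if the arm or the gripper's body presses on something with over 40 N, if the wrist force passes 120 N, or if a joint passes its speed limit or range.

## Working session

There is one attempt and no reset: what is moved stays moved. The work goes in short steps, Python scripts to look and compute and a tool call to move; the robot and the scene stay as the last step left them, time stands still between calls to the robot, and variables do not carry over. Pictures are saved under pics/ and viewed, and the job is handed in when it is done.

Besides the shell and the picture viewer there is one more tool, called after ">>>" as name(argument=value, ...) on one line, values as JSON. carry_out: Moves the arm, as the interface text tells. Scaled input: -1 to 1 covers 40 cm each way for a shift and 30 degrees each way for a turn. Its arguments: {"type":"object","properties":{"moves":{"type":"array","items":{"type":"number"}}},"required":["moves"]}

```bash
ls; mkdir -p pics
python3 - <<'E'
from plant import *
import cv2
print(get_obs())
for n in("side","top"):
    print(n,get_calibration(n)); cv2.imwrite(f"pics/{n}0.png",capture(n)[:,:,::-1])
E
```

```text
pics
{'time': 0.0, 'joint_positions': array([-1.34201967e+00,  3.42711774e-01,  1.52501409e+00, -5.36344967e-05,
        1.27537921e+00, -1.45999358e-01]), 'dq': array([-0.00092692, -0.0003701 , -0.00045124, -0.00038694,  0.00096076,
       -0.00142542]), 'tau': array([ 7.40061532e-04, -4.31245816e+01, -2.44218886e+01,  7.17497477e-02,
        5.57788624e-02, -1.62716506e-04]), 'tool_pos': array([ 192.10374948, -488.18595681,  243.05164217]), 'tcp_rot': array([-3.14008886e+00, -1.69286918e-04,  3.74791543e-01]), 'contact_force': array([-0.20106568,  0.33948921,  0.16912221]), 'moment': array([-0.00854511,  0.01151341,  0.01363377]), 'grip_width': 92.12965618468363}
side {'vfov': 52.772081211274894, 'cx': 280.45562044233213, 'cy': 210.05797212043595, 'cam_to_world': array([[ 9.43721669e-01,  1.72495528e-01, -2.82196215e-01,
         2.87617179e+02],
       [-3.30550398e-01,  5.20848038e-01, -7.87053845e-01,
        -1.17560092e+03],
       [ 1.12180765e-02,  8.36039840e-01,  5.48554046e-01,
         6.62682610e+02],
       [ 0.00000000e+00,  0.00000000e+00,  0.00000000e+00,
         1.00000000e+00]])}
top {'vfov': 44.76190030060627, 'cx': 271.2564595264049, 'cy': 211.1134916065208, 'cam_to_world': array([[ 1.56787956e-03,  9.92645580e-01, -1.21046662e-01,
         4.48007043e+02],
       [-9.99994086e-01,  1.92687374e-03,  2.84875610e-03,
        -3.70293013e+02],
       [ 3.06104679e-03,  1.21041480e-01,  9.92642730e-01,
         1.21890711e+03],
       [ 0.00000000e+00,  0.00000000e+00,  0.00000000e+00,
         1.00000000e+00]])}
```

View pics/side0.png

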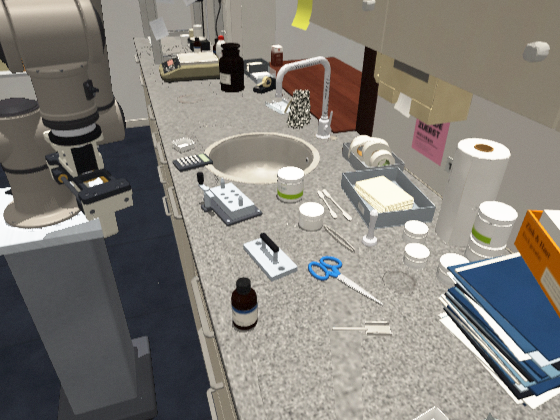

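View pics/top0.png

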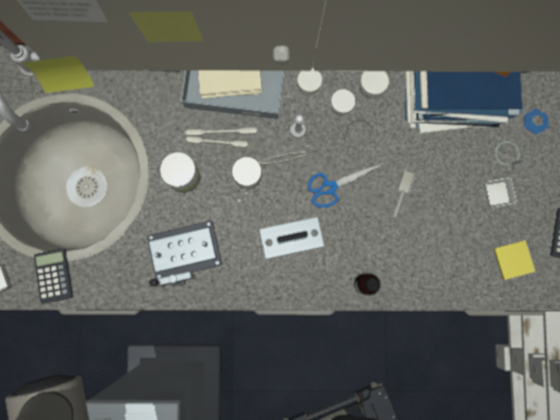

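Run:
```python
import cv2
t=cv2.imread('pics/top0.png');s=cv2.imread('pics/side0.png')
cv2.imwrite('pics/tz.png',cv2.resize(t[205:305,140:340],None,fx=4,fy=4,interpolation=cv2.INTER_CUBIC))
cv2.imwrite('pics/sz.png',cv2.resize(s[160:290,190:310],None,fx=4.6,fy=4.6,interpolation=cv2.INTER_CUBIC))
```

```text
(no output)
```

View pics/tz.png

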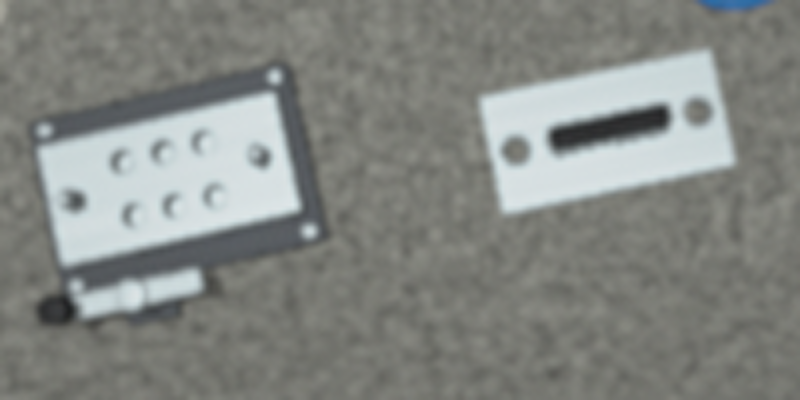

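View pics/sz.png

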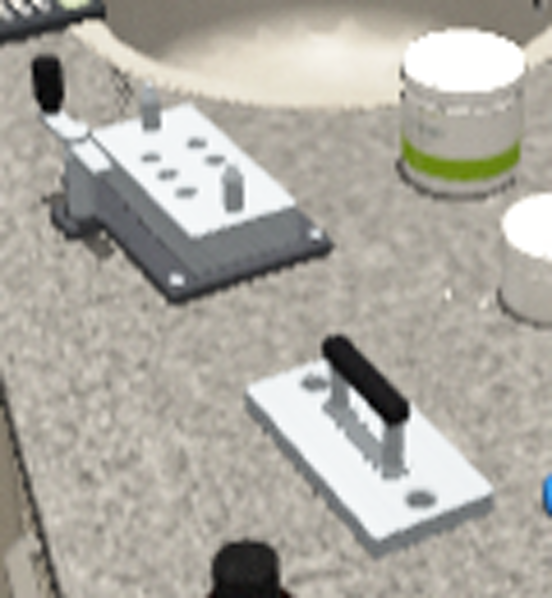

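```bash
cat > h.py <<'E'
import numpy as np,cv2
from plant import *
CAL={n:get_calibration(n) for n in("side","top")}
def ray(n,p):
    c=CAL[n];f=210/np.tan(np.radians(c['vfov']/2));T=c['cam_to_world']
    d=np.array([(p[0]-c['cx'])/f,-(p[1]-c['cy'])/f,-1.]);return T[:3,3],T[:3,:3]@d
def plane(n,p,z):
    o,d=ray(n,p);return o+d*(z-o[2])/d[2]
def tri(ps,pt):
    o1,d1=ray("side",ps);o2,d2=ray("top",pt)
    A=np.stack([d1,-d2],1);s=np.linalg.lstsq(A,o2-o1,rcond=None)[0]
    a=o1+s[0]*d1;b=o2+s[1]*d2;return (a+b)/2,np.linalg.norm(a-b)
def proj(n,P):
    c=CAL[n];f=210/np.tan(np.radians(c['vfov']/2));q=np.linalg.inv(c['cam_to_world'])@np.r_[P,1]
    return np.array([c['cx']+f*q[0]/-q[2],c['cy']+f*q[1]/q[2]])
def quad(img,roi,thr):
    x0,y0,x1,y1=roi;g=img[y0:y1,x0:x1].min(2)
    g=cv2.resize(g,None,fx=4,fy=4,interpolation=cv2.INTER_CUBIC)
    m=(g>thr).astype(np.uint8)
    m=cv2.morphologyEx(m,cv2.MORPH_OPEN,np.ones((9,9),np.uint8))
    cs,_=cv2.findContours(m,cv2.RETR_EXTERNAL,cv2.CHAIN_APPROX_NONE)
    c=cv2.convexHull(max(cs,key=cv2.contourArea))
    e=.01
    q=c
    while len(q)>4: q=cv2.approxPolyDP(c,e*cv2.arcLength(c,True),True);e+=.005
    # line refinement
    P=max(cs,key=cv2.contourArea)[:,0].astype(float);q=q[:,0].astype(float);L=[]
    for i in range(len(q)):
        a,b=q[i],q[(i+1)%len(q)];u=(b-a);l=np.hypot(*u);u/=l;r=P-a
        t=r@u;dd=r@np.array([-u[1],u[0]])
        s=P[(t>.1*l)&(t<.9*l)&(abs(dd)<5)].astype(np.float32)
        v=cv2.fitLine(s,cv2.DIST_HUBER,0,.01,.01)[:,0];L.append(np.cross([v[2],v[3],1],[v[2]+v[0],v[3]+v[1],1]))
    C=[]
    for i in range(len(L)):
        w=np.cross(L[i-1],L[i]);C.append(w[:2]/w[2])
    return (np.array(C)+.5)/4-.5+[x0,y0],m
E
python3 - <<'E'
from h import *
t=cv2.imread('pics/top0.png');s=cv2.imread('pics/side0.png')
R={('base','top'):(t,(145,220,222,278),170),('plate','top'):(t,(255,212,330,264),165),
   ('base','side'):(s,(205,178,260,215),170),('plate','side'):(s,(238,232,302,285),170)}
for k,(im,roi,th) in R.items():
    q,m=quad(im,roi,th);print(k,q.round(1).tolist(),m.sum())
    v=cv2.resize(im[roi[1]:roi[3],roi[0]:roi[2]],None,fx=8,fy=8,interpolation=cv2.INTER_CUBIC)
    for p in q: cv2.circle(v,tuple(int(x) for x in ((p-roi[:2]+.5)*8)),3,(0,0,255),1)
    cv2.imwrite(f"pics/q_{k[0]}_{k[1]}.png",v)
    for z in ((38,) if k[0]=='base' else (14,)):
        W=np.array([plane(k[1],p,z) for p in q]);print(W.round(1).tolist(),W.mean(0).round(1),np.linalg.norm(W-np.roll(W,1,0),axis=1).round(1))
a,b=[cv2.imread(f'pics/q_{n}_top.png') for n in('base','plate')]
c,d=[cv2.imread(f'pics/q_{n}_side.png') for n in('base','plate')]
H=np.zeros((600,1300,3),np.uint8)
cv2.imwrite('pics/qa.png',cv2.copyMakeBorder(a,0,0,0,0,0))
def pad(x):
    y=np.zeros((470,620,3),np.uint8);y[:min(470,x.shape[0]),:min(620,x.shape[1])]=x[:470,:620];return y
cv2.imwrite('pics/qq.png',cv2.resize(np.vstack([np.hstack([pad(a),pad(b)]),np.hstack([pad(c),pad(d)])]),(800,600)))
E
```

```text
('base', 'top') [[207.7, 227.9], [214.3, 256.9], [155.3, 270.6], [149.5, 241.9]] 27502
[[552.5, -226.1, 38.0], [485.3, -242.5, 38.0], [453.8, -107.4, 38.0], [519.7, -92.0, 38.0]] [ 502.8 -167.    38. ] [138.1  69.2 138.7  67.7]
('plate', 'top') [[316.8, 217.0], [323.4, 245.5], [265.3, 258.1], [259.1, 228.8]] 22968
[[581.1, -482.1, 14.0], [513.3, -497.0, 14.0], [483.6, -360.0, 14.0], [552.7, -344.9, 14.0]] [ 532.7 -421.    14. ] [140.1  69.4 140.2  70.7]
('base', 'side') [[208.6, 188.0], [230.9, 181.5], [255.0, 203.6], [231.3, 211.2]] 13095
[[449.1, -103.3, 38.0], [519.8, -85.8, 38.0], [553.2, -226.5, 38.0], [482.5, -243.2, 38.0]] [ 501.2 -164.7   38. ] [143.9  72.8 144.7  72.7]
('plate', 'side') [[241.8, 242.9], [291.4, 226.8], [262.4, 280.4], [271.2, 276.8]] 13594
[[480.4, -355.4, 14.0], [622.0, -329.9, 14.0], [488.7, -501.6, 14.0], [510.9, -496.8, 14.0]] [ 525.5 -420.9   14. ] [144.7 143.9 217.4  22.7]
```

View pics/qq.png

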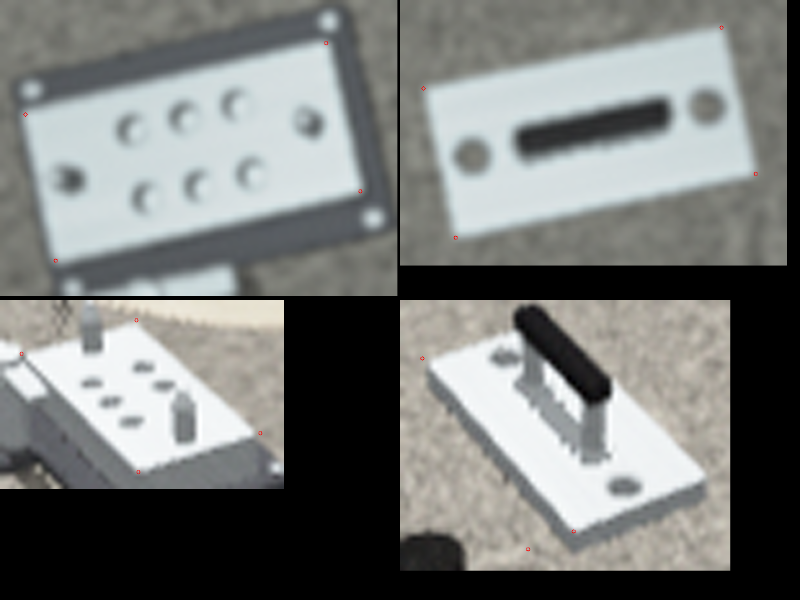

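Run:
```python
from h import *
t=cv2.imread('pics/top0.png');s=cv2.imread('pics/side0.png')
qt={'base':quad(t,(145,220,222,278),170)[0],'plate':quad(t,(255,212,330,264),165)[0]}
for k,roi in (('base',(205,178,260,215)),('plate',(238,232,302,285))):
  for th in (205,220):
    q,m=quad(s,roi,th)
    print(k,th,len(q),q.round(1).tolist())
    for p in q:
        best=min((tri(p,c)[1],tuple(tri(p,c)[0].round(1))) for c in qt[k]);print('  ',best)
# dark bar blobs in both, holes in top
for n,im,roi in(('top',t,(255,212,330,264)),('side',s,(250,230,285,258))):
    x0,y0,x1,y1=roi;g=cv2.resize(im[y0:y1,x0:x1].max(2),None,fx=4,fy=4,interpolation=cv2.INTER_CUBIC)
    m=(g<(85 if n=='top' else 70)).astype(np.uint8);nn,l,st,ce=cv2.connectedComponentsWithStats(m)
    for i in range(1,nn):
        if st[i,4]>150:
            c=[x for x in cv2.findContours((l==i).astype(np.uint8),0,1)[0]][0]
            r=cv2.minAreaRect(c);print(n,st[i,4],((ce[i]+.5)/4-.5+[x0,y0]).round(2),((np.array(r[0])+.5)/4-.5+[x0,y0]).round(2),np.array(r[1])/4,r[2])
# knob
for n,im,roi in(('top',t,(140,270,170,292)),('side',s,(192,168,210,188))):
    x0,y0,x1,y1=roi;g=cv2.resize(im[y0:y1,x0:x1].max(2),None,fx=4,fy=4,interpolation=cv2.INTER_CUBIC)
    nn,l,st,ce=cv2.connectedComponentsWithStats((g<60).astype(np.uint8))
    for i in range(1,nn):
        if st[i,4]>100: print('knob',n,st[i],((ce[i]+.5)/4-.5+[x0,y0]).round(2))
```

```text
base 205 4 [[209.4, 188.4], [230.8, 182.2], [254.0, 203.4], [231.4, 210.8]]
   (np.float64(3.204399424170022), (np.float64(452.2), np.float64(-107.3), np.float64(38.6)))
   (np.float64(1.5332160594999347), (np.float64(483.1), np.float64(-252.9), np.float64(131.9)))
   (np.float64(1.9175086153893033), (np.float64(551.5), np.float64(-226.0), np.float64(38.7)))
   (np.float64(2.4539165832474596), (np.float64(484.1), np.float64(-242.4), np.float64(38.6)))
base 220 4 [[209.7, 188.6], [230.7, 182.4], [253.5, 203.3], [231.3, 210.4]]
   (np.float64(2.3490192190225048), (np.float64(452.7), np.float64(-107.2), np.float64(37.7)))
   (np.float64(1.0652948099219537), (np.float64(482.9), np.float64(-252.7), np.float64(131.1)))
   (np.float64(3.0651246748898635), (np.float64(550.9), np.float64(-225.9), np.float64(39.2)))
   (np.float64(2.469152104126411), (np.float64(484.0), np.float64(-242.5), np.float64(39.9)))
plate 205 4 [[237.4, 237.4], [288.5, 256.9], [297.0, 265.9], [271.2, 276.3]]
   (np.float64(13.545087085017624), (np.float64(476.3), np.float64(-358.8), np.float64(35.4)))
   (np.float64(1
[... 286 characters left out ...]
 237.0], [290.1, 259.0], [296.5, 265.8], [271.2, 276.1]]
   (np.float64(13.587873610783573), (np.float64(476.3), np.float64(-358.8), np.float64(36.6)))
   (np.float64(15.619330437057434), (np.float64(571.1), np.float64(-477.9), np.float64(36.2)))
   (np.float64(2.961534596608358), (np.float64(579.5), np.float64(-481.6), np.float64(15.3)))
   (np.float64(2.0876032016221546), (np.float64(512.2), np.float64(-496.6), np.float64(15.6)))
top 2152 [291.99 236.52] [291.93 236.52] [ 4.80859375 29.27835846] 78.17850494384766
side 2210 [269.03 242.2 ] [268.9  242.21] [24.22336197  6.32891512] 46.7357063293457
knob top [ 40  36  34  26 622] [153.78 282.13]
knob side [ 21  18  26  48 982] [199.98 177.73]
```

Run:
```python
from h import *
print('handle',tri([268.95,242.2],[291.95,236.52]))
print('knob',tri([199.98,177.73],[153.78,282.13]))
print(plane('top',[291.95,236.52],59),plane('top',[153.78,282.13],97), plane('top',[153.78,282.13],85.5))
t=cv2.imread('pics/top0.png')
# plate holes / base pins & angle
for k,roi,th in(('base',(145,220,222,278),170),('plate',(255,212,330,264),165)):
    q=quad(t,roi,th)[0];z=38 if k=='base' else 14
    W=np.array([plane('top',p,z) for p in q])
    c=W.mean(0);yy=(W[2]+W[3]-W[0]-W[1])/2;print(k,c,np.degrees(np.arctan2(yy[1],yy[0]))-90)
    a=np.radians(np.degrees(np.arctan2(yy[1],yy[0]))-90);X=np.array([np.cos(a),np.sin(a),0]);Y=np.array([-np.sin(a),np.cos(a),0])
    if k=='base':
        pv=c-61*X+30*Y;print('pivot',pv)
        kt=plane('top',[153.78,282.13],90);r=kt-pv;print('knobrel',r[:2]@X[:2],r[:2]@Y[:2],np.hypot(*r[:2]))
# holes
for roi in ((262,236,276,250),(307,226,322,240)):
    x0,y0,x1,y1=roi;g=t[y0:y1,x0:x1].max(2).astype(float);w=np.clip(195-g,0,70);yy,xx=np.mgrid[y0:y1,x0:x1];p=[(w*xx).sum()/w.sum(),(w*yy).sum()/w.sum()];print(p,plane('top',p,14))
```

```text
handle (array([ 531.13289289, -421.00017088,   51.79339069]), np.float64(1.2940623267800375))
knob (array([ 427.11065239, -114.3073184 ,   81.77218578]), np.float64(2.325924571185577))
[ 531.24444342 -420.84753767   59.        ] [ 428.52303993 -117.92930965   97.        ] [ 428.32332104 -115.34247999   85.5       ]
base [ 502.84084993 -167.00923913   38.        ] 13.415958523077123
pivot [ 436.5448959  -151.98104964   38.        ]
knobrel 0.3447797700910513 36.54356318509141 36.54518960619349
plate [ 532.68671214 -421.01466216   14.        ] 11.96279447203203
[np.float64(267.45709281961473), np.float64(242.90367775831874)] [ 519.27096498 -364.8948113    14.        ]
[np.float64(314.969782547303), np.float64(231.76955662242304)] [ 545.84046609 -477.38956117   14.        ]
```

```bash
cat >> h.py <<'E'
from scipy.spatial.transform import Rotation as Ro
def go(x,y,z,yawdeg,frac=(1,)):
    o=get_obs();R=Ro.from_euler('xyz',o['tcp_rot']);p=o['tool_pos']
    T=Ro.from_euler('xyz',[np.pi,0,np.radians(yawdeg)])
    rv=(R.inv()*T).as_rotvec(degrees=True)/30;s=R.inv().apply(np.array([x,y,z])-p)/400
    print('t',round(o['time'],2),'pos',p.round(1),'rot',np.degrees(o['tcp_rot']).round(2),'F',o['contact_force'].round(1),'M',o['moment'].round(2),'w',round(o['grip_width'],1))
    for f in frac: print(f,(s*f).round(4),(rv*f).round(4))
E
python3 - <<'E'
from h import *
go(532,-421,200,102)
go(532,-421,200,51.4)
E
```

```text
t 0.1 pos [ 192.1 -488.2  243.1] rot [-1.7993e+02 -1.0000e-02  2.1480e+01] F [0.4 0.1 0.4] M [ 0.02  0.03 -0.06] w 91.9
1 [0.8522 0.1548 0.1078] [-1.8000e-03 -2.0000e-03 -2.6842e+00]
t 0.1 pos [ 192.1 -488.2  243.1] rot [-1.7993e+02 -1.0000e-02  2.1480e+01] F [0.4 0.1 0.4] M [ 0.02  0.03 -0.06] w 91.9
1 [0.8522 0.1548 0.1078] [-0.0023 -0.001  -0.9975]
```

>>> carry_out(moves=[0.85, 0.155, 0.108, -0.002, -0.001, -1, 0.6, 0.85, 0.155, 0.108, -0.002, -0.001, -1, 0.6, 0.85, 0.155, 0.108, -0.002, -0.001, -1, 0.6, 0.85, 0.155, 0.108, -0.002, -0.001, -1, 0.6, 0.85, 0.155, 0.108, -0.002, -0.001, -1, 0.6, 0.85, 0.155, 0.108, -0.002, -0.001, -1, 0.6, 0.85, 0.155, 0.108, -0.002, -0.001, -1, 0.6, 0.85, 0.155, 0.108, -0.002, -0.001, -1, 0.6])

```text
time: 0.9
tool_pos: [535.9, -418.1, 196.8]
tcp_rot: [-3.139, -0.002, 0.904]
contact_force: [-0.7, 0.0, -0.5]
grip_width: 54.9
```

Run:
```python
from h import *
go(532,-421,150,81)
```

```text
t 0.9 pos [ 535.9 -418.1  196.8] rot [-1.7984e+02 -1.2000e-01  5.1790e+01] F [-0.7  0.  -0.5] M [-0.07  0.05  0.  ] w 54.9
1 [-0.012  -0.0028  0.117 ] [-0.0041 -0.0053 -0.9737]
```

>>> carry_out(moves=[-0.012, -0.003, 0.117, -0.004, -0.005, -1, 0.6, -0.012, -0.003, 0.117, -0.004, -0.005, -1, 0.6, -0.012, -0.003, 0.117, -0.004, -0.005, -1, 0.6, -0.012, -0.003, 0.117, -0.004, -0.005, -1, 0.6, -0.012, -0.003, 0.117, -0.004, -0.005, -1, 0.6, -0.012, -0.003, 0.117, -0.004, -0.005, -1, 0.6, -0.012, -0.003, 0.117, -0.004, -0.005, -1, 0.6, -0.012, -0.003, 0.117, -0.004, -0.005, -1, 0.6])

```text
time: 1.7
tool_pos: [531.8, -421.0, 150.1]
tcp_rot: [3.142, -0.0, 1.426]
contact_force: [-0.0, -0.4, -0.4]
grip_width: 55.2
```

Run:
```python
from h import *
go(532,-421,100,102)
```

```text
t 1.7 pos [ 531.8 -421.   150.1] rot [ 1.800e+02 -1.000e-02  8.172e+01] F [-0.  -0.4 -0.4] M [-0.02 -0.07 -0.01] w 55.2
1 [1.000e-04 5.000e-04 1.252e-01] [ 1.000e-04 -3.000e-04 -6.758e-01]
```

>>> carry_out(moves=[0, 0, 0.125, 0, 0, -0.676, 0.6, 0, 0, 0.125, 0, 0, -0.676, 0.6, 0, 0, 0.125, 0, 0, -0.676, 0.6, 0, 0, 0.125, 0, 0, -0.676, 0.6, 0, 0, 0.125, 0, 0, -0.676, 0.6, 0, 0, 0.125, 0, 0, -0.676, 0.6, 0, 0, 0.125, 0, 0, -0.676, 0.6, 0, 0, 0.125, 0, 0, -0.676, 0.6])

```text
time: 2.5
tool_pos: [531.8, -421.0, 100.3]
tcp_rot: [3.141, 0.0, 1.78]
contact_force: [0.9, -0.7, -0.8]
grip_width: 55.3
```

Run:
```python
from h import *
go(532,-421,50,102)
s=capture('side');cv2.imwrite('pics/s1.png',cv2.resize(s[150:290,190:340,::-1],None,fx=4,fy=4,interpolation=cv2.INTER_CUBIC))
```

```text
t 2.5 pos [ 531.8 -421.   100.3] rot [1.7998e+02 1.0000e-02 1.0197e+02] F [ 0.9 -0.7 -0.8] M [ 0.01 -0.1  -0.01] w 55.3
1 [0.     0.0004 0.1257] [ 0.0005  0.0002 -0.0009]
```

View pics/s1.png

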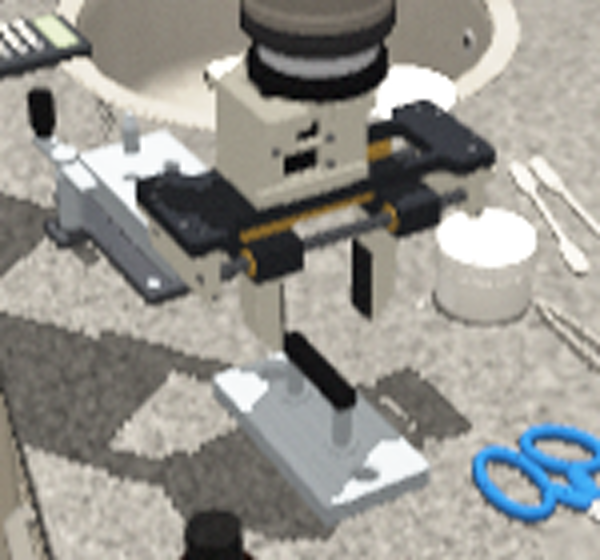

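The picture shows the open fingers straddling the bar (crop pixels 262,310 and 372,280; bar at 320,370), jaws across it. I'll descend, then close.

>>> carry_out(moves=[0, 0, 0.05, 0, 0, 0, 0.6, 0, 0, 0.09, 0, 0, 0, 0.6, 0, 0, 0.125, 0, 0, 0, 0.6, 0, 0, 0.125, 0, 0, 0, 0.6, 0, 0, 0.125, 0, 0, 0, 0, 0, 0, 0.125, 0, 0, 0, 0, 0, 0, 0.125, 0, 0, 0, 0, 0, 0, 0.125, 0, 0, 0, 0])

```text
time: 3.35
tool_pos: [532.1, -421.3, 51.0]
tcp_rot: [3.141, 0.001, 1.78]
contact_force: [1.4, 0.3, 0.1]
grip_width: 27.7
```

>>> carry_out(moves=[0, 0, 0, 0, 0, 0, 0, 0, 0, 0, 0, 0, 0, 0, 0, 0, 0, 0, 0, 0, 0, 0, 0, 0, 0, 0, 0, 0, 0, 0, 0, 0, 0, 0, 0, 0, 0, 0, 0, 0, 0, 0, 0, 0, 0, 0, 0, 0, 0, 0, 0, 0, 0, 0, 0, 0])

```text
time: 4.15
tool_pos: [531.9, -421.5, 51.3]
tcp_rot: [3.141, 0.001, 1.78]
contact_force: [-4.8, -0.8, 6.3]
grip_width: 13.4
```

Run:
```python
from h import *
go(532,-421,50,102)
```

```text
t 4.15 pos [ 531.9 -421.5   51.3] rot [1.7996e+02 8.0000e-02 1.0198e+02] F [-4.8 -0.8  6.3] M [-0.07  0.57 -0.01] w 13.4
1 [0.0012 0.0005 0.0033] [ 0.0012  0.0026 -0.0008]
```

>>> carry_out(moves=[0, 0, -0.025, 0, 0, 0, 0, 0, 0, -0.05, 0, 0, 0, 0, 0, 0, -0.1, 0, 0, 0, 0, 0, 0, -0.15, 0, 0, 0, 0, 0, 0, -0.2, 0, 0, 0, 0, 0, 0, -0.25, 0, 0, 0, 0, 0, 0, -0.25, 0, 0, 0, 0, 0, 0, -0.25, 0, 0, 0, 0])

```text
time: 4.95
tool_pos: [532.0, -421.1, 151.2]
tcp_rot: [3.141, 0.002, 1.78]
contact_force: [-0.5, -0.7, -4.5]
grip_width: 13.7
```

Run:
```python
from h import *
go(502,-167.5,150,103.4)
```

```text
t 4.95 pos [ 532.  -421.1  151.2] rot [1.7994e+02 9.0000e-02 1.0199e+02] F [-0.5 -0.7 -4.5] M [ 0.05 -0.1   0.03] w 13.7
1 [0.6358 0.0585 0.0022] [ 0.002   0.003  -0.0469]
```

>>> carry_out(moves=[0.05, 0.005, 0.002, 0.002, 0.003, -0.01, 0, 0.14, 0.013, 0.002, 0.002, 0.003, -0.02, 0, 0.24, 0.022, 0.002, 0.002, 0.003, -0.03, 0, 0.34, 0.031, 0.002, 0.002, 0.003, -0.04, 0, 0.44, 0.04, 0.002, 0.002, 0.003, -0.047, 0, 0.53, 0.049, 0.002, 0.002, 0.003, -0.047, 0, 0.6, 0.055, 0.002, 0.002, 0.003, -0.047, 0, 0.636, 0.0585, 0.002, 0.002, 0.003, -0.047, 0])

```text
time: 5.75
tool_pos: [500.8, -164.7, 148.9]
tcp_rot: [-3.139, -0.002, 1.807]
contact_force: [0.8, -0.4, -3.8]
grip_width: 13.4
```

Run:
```python
from h import *
go(502,-167.5,128,103.4)
for n in("side","top"):
    cv2.imwrite(f"pics/{n}2.png",capture(n)[:,:,::-1])
t=cv2.imread('pics/top2.png');s=cv2.imread('pics/side2.png')
cv2.imwrite('pics/t2.png',cv2.resize(t[200:300,130:240],None,fx=5.5,fy=5.5,interpolation=cv2.INTER_CUBIC))
cv2.imwrite('pics/s2.png',cv2.resize(s[120:240,180:310],None,fx=5,fy=5,interpolation=cv2.INTER_CUBIC))
```

```text
t 5.75 pos [ 500.8 -164.7  148.9] rot [-1.7987e+02 -1.4000e-01  1.0351e+02] F [ 0.8 -0.4 -3.8] M [-0.05 -0.18 -0.01] w 13.4
1 [-0.0075  0.0013  0.0522] [-0.0043 -0.0048  0.0036]
```

View pics/t2.png

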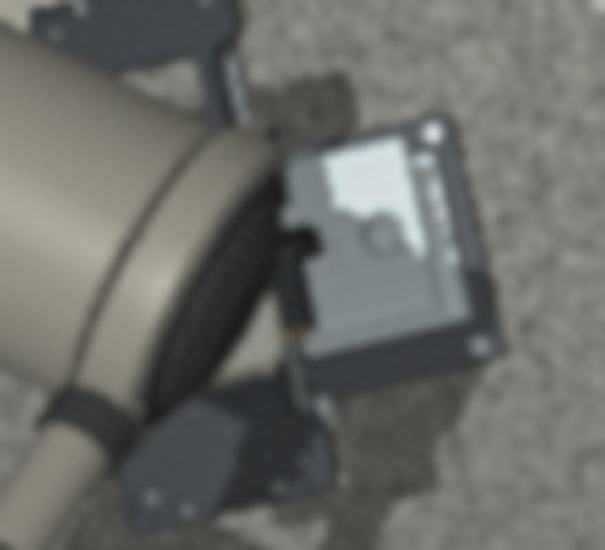

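View pics/s2.png

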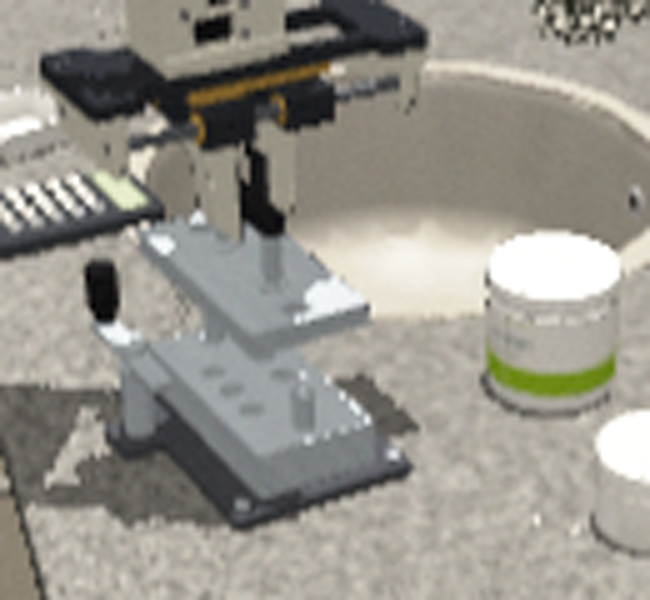

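The plate hangs level over the block (side crop: plate corner 370,310; near pin 302,400); the wrist hides much of it from above. Settle at exact pose, lower a bit, then compare.

>>> carry_out(moves=[-0.0075, 0.0013, 0.01, -0.0043, -0.0048, 0.0036, 0, -0.0075, 0.0013, 0.025, -0.0043, -0.0048, 0.0036, 0, -0.0075, 0.0013, 0.04, -0.0043, -0.0048, 0.0036, 0, -0.0075, 0.0013, 0.05, -0.0043, -0.0048, 0.0036, 0, -0.0075, 0.0013, 0.052, -0.0043, -0.0048, 0.0036, 0, -0.0075, 0.0013, 0.052, -0.0043, -0.0048, 0.0036, 0, -0.0075, 0.0013, 0.052, -0.0043, -0.0048, 0.0036, 0, -0.0075, 0.0013, 0.052, -0.0043, -0.0048, 0.0036, 0])

```text
time: 6.65
tool_pos: [502.8, -168.6, 128.8]
tcp_rot: [3.14, 0.001, 1.805]
contact_force: [0.3, -0.5, -4.4]
grip_width: 13.6
```

Run:
```python
from h import *
go(502,-167.5,128,103.4)
for n in("side","top"):
    cv2.imwrite(f"pics/{n}3.png",capture(n)[:,:,::-1])
t=cv2.imread('pics/top3.png');s=cv2.imread('pics/side3.png')
cv2.imwrite('pics/t3.png',cv2.resize(t[212:272,178:228],None,fx=10,fy=10,interpolation=cv2.INTER_CUBIC))
cv2.imwrite('pics/s3.png',cv2.resize(s[155:225,195:270],None,fx=8.5,fy=8.5,interpolation=cv2.INTER_CUBIC))
```

```text
t 6.65 pos [ 502.8 -168.6  128.8] rot [1.7992e+02 9.0000e-02 1.0342e+02] F [ 0.3 -0.5 -4.4] M [-0.01 -0.1  -0.05] w 13.6
1 [ 0.0031 -0.0014  0.002 ] [0.0026 0.0029 0.0008]
```

View pics/t3.png

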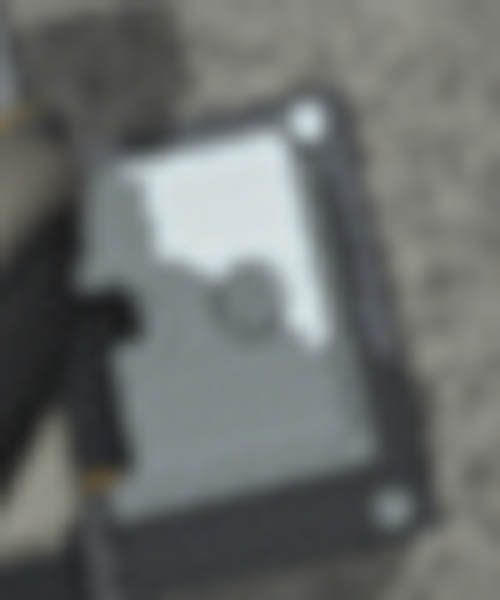

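View pics/s3.png

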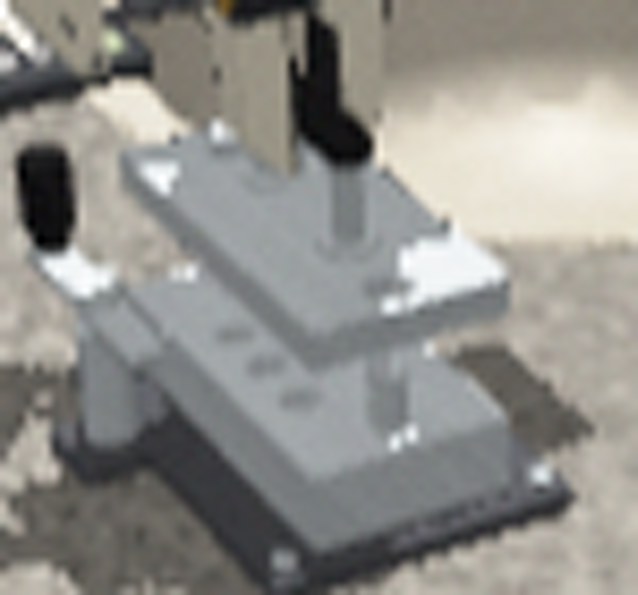

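Run:
```python
from h import *
P=lambda u,v,f,x,y:((u+.5)/f-.5+x,(v+.5)/f-.5+y)
T=lambda u,v:P(u,v,10,178,212); S=lambda u,v:P(u,v,8.5,195,155)
print('top UR,LR at 92',plane('top',T(283,133),92),plane('top',T(380,455),92),'hole',plane('top',T(250,301),92),plane('top',T(250,301),85))
print('side plate bottom corner LR',plane('side',S(315,367),78),'top',plane('side',S(318,340),92),'UR top',plane('side',S(508,280),92),'bot',plane('side',S(508,305),78))
print('side base  corner LR',plane('side',S(315,480),38),'UR',plane('side',S(508,435),38))
print('tri LR',tri(S(318,340),T(380,455)),'UR',tri(S(508,280),T(283,133)))
a=np.radians(13.4);X=np.array([np.cos(a),np.sin(a)]);Y=np.array([-np.sin(a),np.cos(a)]);c=np.array([502.8,-167])
print('exp UR LR hole',c+35*X-70*Y,c-35*X-70*Y,c-55*Y)
# pins in the first images: bases at side, tips top
```

```text
top UR,LR at 92 [ 554.45261703 -228.50803631   92.        ] [ 483.32546568 -251.0670235    92.        ] hole [ 517.17579548 -221.85774171   92.        ] [ 517.60545048 -220.93570751   85.        ]
side plate bottom corner LR [ 486.03450537 -240.62452132   78.        ] top [ 485.91450922 -247.97630325   92.        ] UR top [ 551.22782114 -231.1793431    92.        ] bot [ 553.24884774 -223.16570527   78.        ]
side base  corner LR [ 483.38771779 -242.7149612    38.        ] UR [ 548.36661562 -236.59539361   38.        ]
tri LR (array([ 484.18690852, -251.50125132,   94.27923048]), np.float64(1.9052180546372959)) UR (array([ 553.42160933, -227.96914142,   89.96168035]), np.float64(2.5064547884922077))
exp UR LR hole [ 553.06950898 -226.98313485] [ 484.97519751 -243.2054881 ] [ 515.54613469 -220.5026733 ]
```

Run:
```python
from h import *
P=lambda u,v,f,x,y:((u+.5)/f-.5+x,(v+.5)/f-.5+y)
S=lambda u,v:P(u,v,4.6,190,160);T=lambda u,v:P(u,v,4,140,205)
W=np.array([plane('side',p,38) for p in [[209.4,188.4],[230.8,182.2],[254,203.4],[231.4,210.8]]]);print('base side',W.mean(0))
W2=np.array([plane('side',p,14) for p in [[297,265.9],[271.2,276.3]]]);print('plate side',W2,W[2:])
n=plane('side',S(233,168),70);f=plane('side',S(150,86),70);print('pin tips',n,f,(n+f)/2,np.hypot(*(n-f)[:2]))
n=plane('side',S(233,208),38);f=plane('side',S(150,128),38);print('pin base',n,f,(n+f)/2,np.hypot(*(n-f)[:2]))
n=plane('side',S(421,499),14);f=plane('side',S(316,382),14);print('holes side',n,f,(n+f)/2,np.hypot(*(n-f)[:2]))
n=plane('top',T(697,112),14);f=plane('top',T(516,150),14);print('holes top',(n+f)/2,np.hypot(*(n-f)[:2]))
print('side handle',plane('side',[268.95,242.2],52))
```

```text
base side [ 500.80103072 -165.55447392   38.        ]
plate side [[ 579.56605646 -480.59481905   14.        ]
 [ 511.50358529 -495.28364169   14.        ]] [[ 550.87417661 -224.88920298   38.        ]
 [ 483.10268989 -241.44561979   38.        ]]
pin tips [ 512.67507527 -227.08205371   70.        ] [ 488.62769466 -115.68694327   70.        ] [ 500.65138497 -171.38449849   70.        ] 113.96116506728184
pin base [ 513.16749605 -220.10144525   38.        ] [ 487.32275228 -112.20501877   38.        ] [ 500.24512416 -166.15323201   38.        ] 110.94859001908682
holes side [ 541.99909494 -476.07263041   14.        ] [ 519.72975873 -367.54854409   14.        ] [ 530.86442684 -421.81058725   14.        ] 110.78538101388078
holes top [ 532.45984435 -421.21370245   14.        ] 109.50475734581607
side handle [ 530.40516591 -421.16018959   52.        ]
```

Run:
```python
from h import *
go(502,-166.8,116,103.4)
```

```text
t 6.75 pos [ 502.8 -168.5  128.8] rot [1.7993e+02 8.0000e-02 1.0342e+02] F [-0.3  0.2 -3.2] M [-0.02 -0.15 -0.03] w 13.7
1 [ 0.0047 -0.001   0.0319] [0.0024 0.0027 0.0007]
```

>>> carry_out(moves=[0.0047, -0.001, 0, 0.0024, 0.0027, 0.0007, 0, 0.0047, -0.001, 0.006, 0.0024, 0.0027, 0.0007, 0, 0.0047, -0.001, 0.012, 0.0024, 0.0027, 0.0007, 0, 0.0047, -0.001, 0.018, 0.0024, 0.0027, 0.0007, 0, 0.0047, -0.001, 0.024, 0.0024, 0.0027, 0.0007, 0, 0.0047, -0.001, 0.03, 0.0024, 0.0027, 0.0007, 0, 0.0047, -0.001, 0.032, 0.0024, 0.0027, 0.0007, 0, 0.0047, -0.001, 0.032, 0.0024, 0.0027, 0.0007, 0])

```text
time: 7.55
tool_pos: [501.9, -166.8, 115.8]
tcp_rot: [-3.141, -0.0, 1.805]
contact_force: [0.6, -0.4, -2.7]
grip_width: 14.0
```

Run:
```python
from h import *
go(502,-166.8,106,103.4)
s=capture('side');cv2.imwrite('pics/s4.png',cv2.resize(s[155:225,195:270,::-1],None,fx=8.5,fy=8.5,interpolation=cv2.INTER_CUBIC))
```

```text
t 7.55 pos [ 501.9 -166.8  115.8] rot [-1.7998e+02 -1.0000e-02  1.0340e+02] F [ 0.6 -0.4 -2.7] M [-0.03 -0.19  0.  ] w 14.0
1 [-0.0001  0.0002  0.0244] [-0.0006 -0.0005  0.0001]
```

View pics/s4.png

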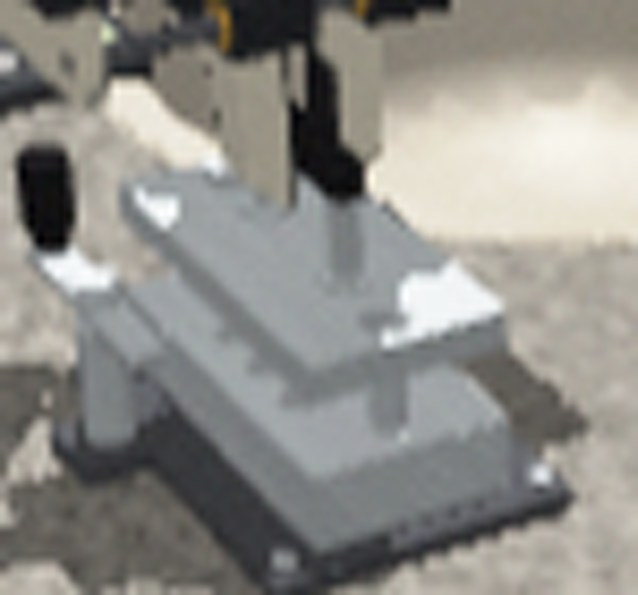

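The near hole (388,320 in the crop) stands over the near pin (388,400), and there is no contact force yet. I'll keep lowering gently.

>>> carry_out(moves=[0, 0, 0.004, 0, 0, 0, 0, 0, 0, 0.008, 0, 0, 0, 0, 0, 0, 0.012, 0, 0, 0, 0, 0, 0, 0.016, 0, 0, 0, 0, 0, 0, 0.02, 0, 0, 0, 0, 0, 0, 0.024, 0, 0, 0, 0, 0, 0, 0.024, 0, 0, 0, 0, 0, 0, 0.024, 0, 0, 0, 0])

```text
time: 8.4
tool_pos: [502.0, -166.8, 106.3]
tcp_rot: [-3.141, -0.0, 1.805]
contact_force: [0.3, -0.2, -4.2]
grip_width: 13.8
```

Run:
```python
from h import *
go(502,-166.8,96,103.4)
```

```text
t 8.4 pos [ 502.  -166.8  106.3] rot [-1.7999e+02 -1.0000e-02  1.0340e+02] F [ 0.3 -0.2 -4.2] M [ 0.02 -0.1   0.01] w 13.8
1 [-0.0001  0.0001  0.0256] [-0.0003 -0.0003  0.0001]
```

>>> carry_out(moves=[0, 0, 0.005, 0, 0, 0, 0, 0, 0, 0.01, 0, 0, 0, 0, 0, 0, 0.015, 0, 0, 0, 0, 0, 0, 0.02, 0, 0, 0, 0, 0, 0, 0.025, 0, 0, 0, 0, 0, 0, 0.03, 0, 0, 0, 0, 0, 0, 0.034, 0, 0, 0, 0, 0, 0, 0.034, 0, 0, 0, 0])

```text
time: 9.2
tool_pos: [501.8, -166.7, 92.4]
tcp_rot: [-3.141, -0.0, 1.805]
contact_force: [-0.3, -0.4, -2.9]
grip_width: 13.4
```

Run:
```python
from h import *
go(502,-166.8,89,103.4)
```

```text
t 9.2 pos [ 501.8 -166.7   92.4] rot [-1.7997e+02 -3.0000e-02  1.0340e+02] F [-0.3 -0.4 -2.9] M [ 0.   -0.16  0.  ] w 13.4
1 [-0.0003  0.0003  0.0085] [-0.001  -0.0008  0.0001]
```

>>> carry_out(moves=[0, 0, 0.002, 0, 0, 0, 0, 0, 0, 0.004, 0, 0, 0, 0, 0, 0, 0.005, 0, 0, 0, 0, 0, 0, 0.006, 0, 0, 0, 0, 0, 0, 0.007, 0, 0, 0, 0, 0, 0, 0.008, 0, 0, 0, 0, 0, 0, 0.009, 0, 0, 0, 0, 0, 0, 0.009, 0, 0, 0, 0])

```text
time: 10.0
tool_pos: [501.8, -166.7, 89.3]
tcp_rot: [-3.141, -0.0, 1.805]
contact_force: [-4.3, 0.7, 5.4]
grip_width: 13.8
```

Run:
```python
from h import *
go(502,-166.8,88,103.4)
s=capture('side');cv2.imwrite('pics/s5.png',cv2.resize(s[155:225,195:270,::-1],None,fx=8.5,fy=8.5,interpolation=cv2.INTER_CUBIC))
```

```text
t 10.0 pos [ 501.8 -166.7   89.3] rot [-1.7998e+02 -1.0000e-02  1.0341e+02] F [-4.3  0.7  5.4] M [ 0.17  0.35 -0.01] w 13.8
1 [-0.0003  0.0005  0.0034] [-0.0008 -0.0004  0.0003]
```

View pics/s5.png

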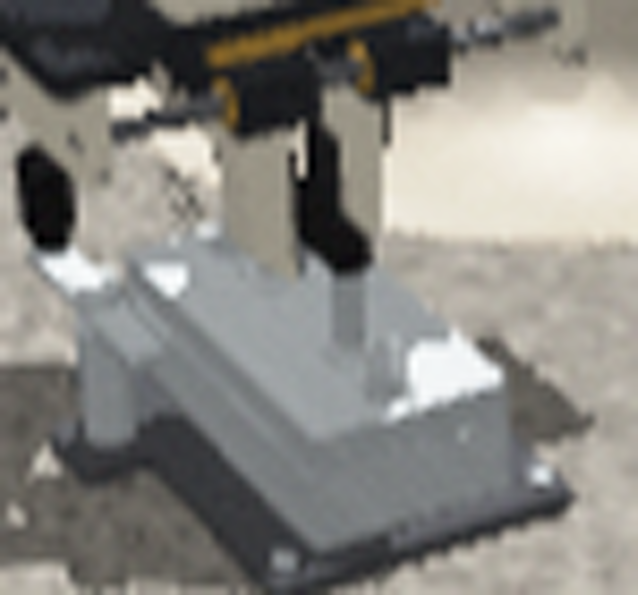

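The plate is seated: TCP height minus grasp height is 38.0 mm, the contact force has reversed, and the plate looks flush with the pin showing through (385,370). Press slightly, release and rise.

>>> carry_out(moves=[0, 0, 0.001, 0, 0, 0, 0, 0, 0, 0.002, 0, 0, 0, 0, 0, 0, 0.002, 0, 0, 0, 0, 0, 0, 0.001, 0, 0, 0, 0.6, 0, 0, 0, 0, 0, 0, 0.6, 0, 0, 0, 0, 0, 0, 0.6, 0, 0, 0, 0, 0, 0, 0.6, 0, 0, 0, 0, 0, 0, 0.6])

```text
time: 10.85
tool_pos: [501.8, -166.7, 89.2]
tcp_rot: [-3.141, -0.0, 1.805]
contact_force: [0.3, -0.3, -0.4]
grip_width: 48.9
```

>>> carry_out(moves=[0, 0, 0, 0, 0, 0, 0.6, 0, 0, 0, 0, 0, 0, 0.6, 0, 0, -0.03, 0, 0, 0, 0.6, 0, 0, -0.08, 0, 0, 0, 0.6, 0, 0, -0.16, 0, 0, 0, 0.6, 0, 0, -0.25, 0, 0, 0, 0.6, 0, 0, -0.25, 0, 0, 0, 0.6, 0, 0, -0.25, 0, 0, 0, 0.6])

```text
time: 11.65
tool_pos: [502.2, -166.9, 190.6]
tcp_rot: [3.14, 0.001, 1.805]
contact_force: [-0.2, -1.0, -1.4]
grip_width: 55.3
```

Run:
```python
from h import *
go(428,-115,190,103.4)
for n in("side","top"):
    cv2.imwrite(f"pics/{n}6.png",capture(n)[:,:,::-1])
t=cv2.imread('pics/top6.png');s=cv2.imread('pics/side6.png')
A=cv2.resize(t[215:295,140:230],(400,356),interpolation=cv2.INTER_CUBIC)
B=cv2.resize(s[150:220,190:270],(400,350),interpolation=cv2.INTER_CUBIC)
cv2.imwrite('pics/c6.png',np.hstack([A[:350],B]))
```

```text
t 11.65 pos [ 502.2 -166.9  190.6] rot [1.7991e+02 8.0000e-02 1.0341e+02] F [-0.2 -1.  -1.4] M [-0.03 -0.12 -0.01] w 55.3
1 [ 0.1693 -0.1503  0.0009] [0.003  0.0028 0.0002]
```

View pics/c6.png

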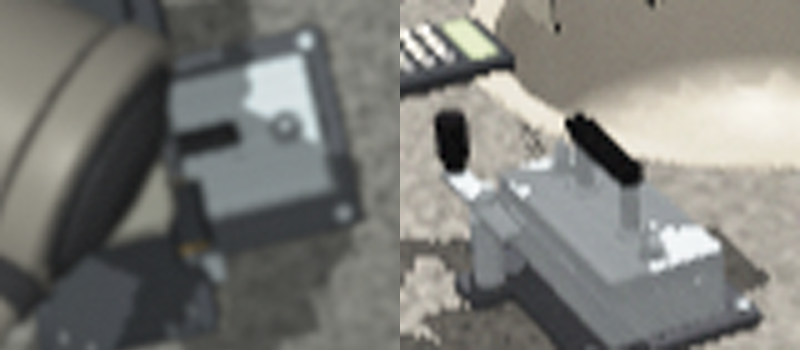

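Run:
```python
from h import *
go(426.8,-114.8,130,103.4)
```

```text
t 11.75 pos [ 501.3 -166.5  188.6] rot [-1.7991e+02 -7.0000e-02  1.0341e+02] F [-0.1 -0.4  0.1] M [ 0.03 -0.14  0.06] w 55.2
1 [ 0.1687 -0.151   0.147 ] [-0.0029 -0.0023  0.0002]
```

>>> carry_out(moves=[0.05, -0.045, 0, -0.003, -0.002, 0, 0.43, 0.11, -0.1, 0, -0.003, -0.002, 0, 0.43, 0.1687, -0.151, 0.03, -0.003, -0.002, 0, 0.43, 0.1687, -0.151, 0.09, -0.003, -0.002, 0, 0.43, 0.1687, -0.151, 0.14, -0.003, -0.002, 0, 0.43, 0.1687, -0.151, 0.147, -0.003, -0.002, 0, 0.43, 0.1687, -0.151, 0.147, -0.003, -0.002, 0, 0.43, 0.1687, -0.151, 0.147, -0.003, -0.002, 0, 0.43])

```text
time: 12.55
tool_pos: [427.2, -115.0, 130.4]
tcp_rot: [3.141, 0.0, 1.805]
contact_force: [0.6, -1.0, 0.5]
grip_width: 39.3
```

Run:
```python
from h import *
go(426.8,-114.8,94,103.4)
s=capture('side')[:,:,::-1];cv2.imwrite('pics/s7.png',cv2.resize(s[130:220,180:280],None,fx=6,fy=6,interpolation=cv2.INTER_CUBIC))
```

```text
t 12.55 pos [ 427.2 -115.   130.4] rot [1.7998e+02 1.0000e-02 1.0340e+02] F [ 0.6 -1.   0.5] M [-0.02 -0.12 -0.05] w 39.3
1 [ 0.0008 -0.0009  0.091 ] [0.0006 0.0002 0.0001]
```

View pics/s7.png

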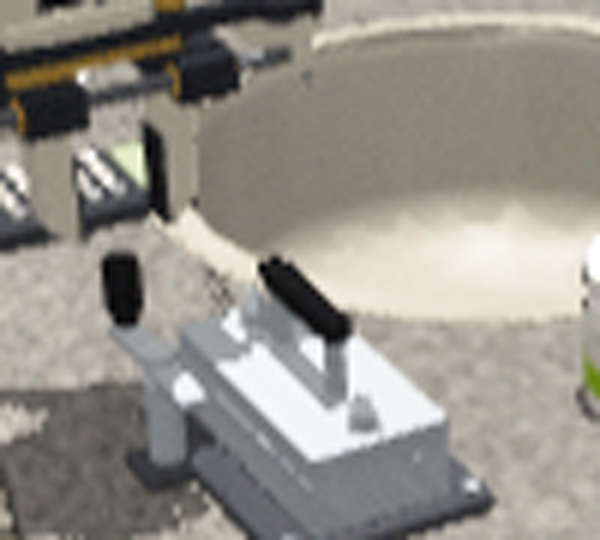

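The plate is flat with the pin through it (360,415), and the knob (123,287) is below and between the two fingers. Descend and narrow the jaws to a loose cage.

>>> carry_out(moves=[0.001, -0.001, 0.03, 0, 0, 0, 0.43, 0.001, -0.001, 0.06, 0, 0, 0, 0.43, 0.001, -0.001, 0.09, 0, 0, 0, 0.43, 0.001, -0.001, 0.091, 0, 0, 0, 0.43, 0.001, -0.001, 0.091, 0, 0, 0, 0.27, 0.001, -0.001, 0.091, 0, 0, 0, 0.27, 0.001, -0.001, 0.091, 0, 0, 0, 0.27, 0.001, -0.001, 0.091, 0, 0, 0, 0.27])

```text
time: 13.4
tool_pos: [427.1, -114.9, 94.7]
tcp_rot: [3.14, 0.001, 1.805]
contact_force: [-0.0, 0.3, -0.6]
grip_width: 24.8
```

Run:
```python
from h import *
s=capture('side')[:,:,::-1];cv2.imwrite('pics/s8.png',cv2.resize(s[130:220,180:280],None,fx=6,fy=6,interpolation=cv2.INTER_CUBIC))
a0=np.radians(13.4)
pv=np.array([435.6,-151.75])
o=get_obs();R=Ro.from_euler('xyz',o['tcp_rot']);p=o['tool_pos'];print(p,o['contact_force'],o['grip_width'])
for th in np.radians([4,8,12,16,20,24,28,30]):
    d=np.array([-np.sin(a0+th),np.cos(a0+th)]);q=pv+38*d
    T=Ro.from_euler('xyz',[np.pi,0,np.radians(103.4)+th])
    print((R.inv().apply(np.r_[q,94]-p)/400).round(4).tolist(),((R.inv()*T).as_rotvec(degrees=True)/30).round(3).tolist())
```

```text
[ 427.01840569 -114.88964568   94.5313808 ] [0.45249798 0.61556959 0.12545151] 24.650078554124548
[0.0002, -0.0071, 0.0013] [0.003, 0.002, -0.133]
[-0.0005, -0.0137, 0.0013] [0.002, 0.002, -0.267]
[-0.0017, -0.0202, 0.0013] [0.002, 0.002, -0.4]
[-0.0033, -0.0267, 0.0013] [0.002, 0.002, -0.533]
[-0.0053, -0.033, 0.0013] [0.002, 0.002, -0.667]
[-0.0078, -0.0391, 0.0013] [0.002, 0.002, -0.8]
[-0.0107, -0.0451, 0.0013] [0.002, 0.002, -0.933]
[-0.0123, -0.048, 0.0013] [0.002, 0.002, -1.0]
```

View pics/s8.png

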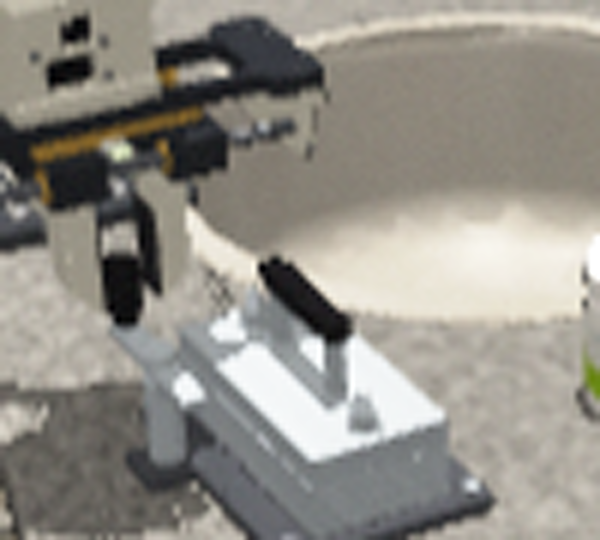

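The knob (123,290) is caged between the fingers without contact. Swing along the arc.

>>> carry_out(moves=[0, -0.007, 0.001, 0.002, 0.002, -0.133, 0.27, -0.0005, -0.014, 0.001, 0.002, 0.002, -0.267, 0.27, -0.0017, -0.02, 0.001, 0.002, 0.002, -0.4, 0.27, -0.0033, -0.0267, 0.001, 0.002, 0.002, -0.533, 0.27, -0.0053, -0.033, 0.001, 0.002, 0.002, -0.667, 0.27, -0.0078, -0.039, 0.001, 0.002, 0.002, -0.8, 0.27, -0.0107, -0.045, 0.001, 0.002, 0.002, -0.933, 0.27, -0.0123, -0.048, 0.001, 0.002, 0.002, -1, 0.27])

```text
time: 14.25
tool_pos: [409.5, -123.9, 94.3]
tcp_rot: [3.141, 0.0, 2.331]
contact_force: [0.2, 2.6, 1.1]
grip_width: 24.8
```

```bash
cat >> h.py <<'E'
def arc(degs,z=94,rad=38):
    a0=np.radians(13.4);pv=np.array([435.6,-151.75])
    o=get_obs();R=Ro.from_euler('xyz',o['tcp_rot']);p=o['tool_pos'];print(p.round(1),np.degrees(o['tcp_rot']).round(1),o['contact_force'].round(1),o['grip_width'])
    for th in np.radians(degs):
        d=np.array([-np.sin(a0+th),np.cos(a0+th)]);q=pv+rad*d
        T=Ro.from_euler('xyz',[np.pi,0,np.radians(103.4)+th])
        print((R.inv().apply(np.r_[q,z]-p)/400).round(4).tolist(),((R.inv()*T).as_rotvec(degrees=True)/30).round(3).tolist())
E
python3 -c "
from h import *
arc([34,38,42,46,50,54,57,59])"
```

```text
[ 409.5 -123.9   94.3] [180.    0.  133.5] [0.2 2.6 1.1] 24.84482145459435
[-0.0007, -0.007, 0.0007] [0.001, 0.0, -0.129]
[-0.0014, -0.0136, 0.0007] [0.001, 0.0, -0.262]
[-0.0025, -0.0201, 0.0007] [0.001, 0.0, -0.396]
[-0.0041, -0.0265, 0.0007] [0.001, 0.0, -0.529]
[-0.0062, -0.0328, 0.0007] [0.001, 0.0, -0.662]
[-0.0086, -0.039, 0.0007] [0.001, 0.0, -0.796]
[-0.0108, -0.0435, 0.0007] [0.001, 0.0, -0.896]
[-0.0123, -0.0464, 0.0007] [0.001, 0.0, -0.962]
```

>>> carry_out(moves=[-0.0007, -0.007, 0.001, 0, 0, -0.13, 0.27, -0.0014, -0.0136, 0.001, 0, 0, -0.262, 0.27, -0.0025, -0.02, 0.001, 0, 0, -0.396, 0.27, -0.0041, -0.0265, 0.001, 0, 0, -0.53, 0.27, -0.0062, -0.0328, 0.001, 0, 0, -0.662, 0.27, -0.0086, -0.039, 0.001, 0, 0, -0.796, 0.27, -0.0108, -0.0435, 0.001, 0, 0, -0.896, 0.27, -0.0123, -0.0464, 0.001, 0, 0, -0.962, 0.27])

```text
time: 15.05
tool_pos: [399.0, -139.9, 93.9]
tcp_rot: [3.141, -0.001, 2.836]
contact_force: [-0.6, 1.4, 0.9]
grip_width: 24.8
```

```bash
python3 -c "
from h import *
arc([63,67,71,75,79,83,86,88])"
```

```text
[ 399.  -139.9   93.9] [179.9  -0.  162.5] [-0.6  1.4  0.9] 24.77795904052734
[-0.0013, -0.0071, -0.0002] [0.002, -0.001, -0.13]
[-0.002, -0.0137, -0.0002] [0.002, -0.001, -0.264]
[-0.0031, -0.0203, -0.0002] [0.002, -0.001, -0.397]
[-0.0047, -0.0267, -0.0002] [0.002, -0.001, -0.53]
[-0.0067, -0.033, -0.0002] [0.002, -0.001, -0.664]
[-0.0092, -0.0392, -0.0002] [0.002, -0.001, -0.797]
[-0.0114, -0.0437, -0.0002] [0.002, -0.001, -0.897]
[-0.0129, -0.0466, -0.0002] [0.002, -0.001, -0.964]
```

>>> carry_out(moves=[-0.0013, -0.007, 0, 0.002, 0, -0.13, 0.27, -0.002, -0.0137, 0, 0.002, 0, -0.264, 0.27, -0.0031, -0.02, 0, 0.002, 0, -0.397, 0.27, -0.0047, -0.0267, 0, 0.002, 0, -0.53, 0.27, -0.0067, -0.033, 0, 0.002, 0, -0.664, 0.27, -0.0092, -0.039, 0, 0.002, 0, -0.797, 0.27, -0.0114, -0.0437, 0, 0.002, 0, -0.897, 0.27, -0.0129, -0.0466, 0, 0.002, 0, -0.964, 0.27])

```text
time: 15.85
tool_pos: [397.7, -158.9, 93.8]
tcp_rot: [3.14, -0.002, -2.94]
contact_force: [-0.8, 2.0, 0.8]
grip_width: 25.1
```

```bash
python3 -c "
from h import *
arc([90,92,94,96])
s=capture('side')[:,:,::-1];cv2.imwrite('pics/s9.png',cv2.resize(s[130:220,180:280],None,fx=6,fy=6,interpolation=cv2.INTER_CUBIC))"
```

```text
[ 397.7 -158.9   93.8] [ 1.799e+02 -1.000e-01 -1.685e+02] [-0.8  2.   0.8] 25.145539396222617
[-0.0014, -0.0046, -0.0004] [0.003, -0.003, -0.062]
[-0.0016, -0.008, -0.0004] [0.003, -0.003, -0.129]
[-0.0019, -0.0113, -0.0004] [0.003, -0.003, -0.196]
[-0.0023, -0.0145, -0.0004] [0.003, -0.003, -0.262]
```

View pics/s9.png

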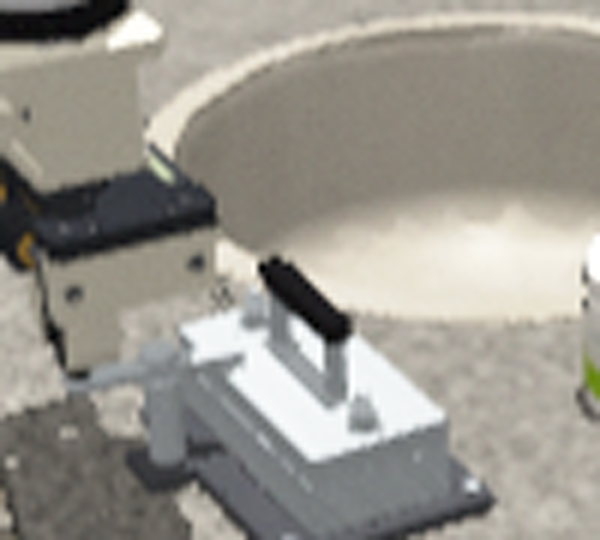

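The nose now lies over the plate (230,355) and the fingers still carry the knob. Force is only 2 N, so the stop is not reached; push on in small steps.

>>> carry_out(moves=[-0.001, -0.002, 0, 0, 0, -0.03, 0.27, -0.001, -0.004, 0, 0, 0, -0.06, 0.27, -0.001, -0.006, 0, 0, 0, -0.06, 0.27, -0.001, -0.007, 0, 0, 0, -0.06, 0.27, -0.001, -0.008, 0, 0, 0, -0.06, 0.27, -0.001, -0.008, 0, 0, 0, -0.06, 0.27, -0.001, -0.008, 0, 0, 0, -0.06, 0.27, -0.001, -0.008, 0, 0, 0, -0.06, 0.27])

```text
time: 16.7
tool_pos: [398.9, -162.2, 93.9]
tcp_rot: [3.141, -0.001, -2.908]
contact_force: [-1.1, 0.9, -0.8]
grip_width: 24.7
```

>>> carry_out(moves=[0, -0.001, 0, 0, 0, 0, 0.27, 0, -0.002, 0, 0, 0, 0, 0.27, 0, -0.003, 0, 0, 0, 0, 0.27, 0, -0.004, 0, 0, 0, 0, 0.27, 0, -0.005, 0, 0, 0, 0, 0.27, 0, -0.006, 0, 0, 0, 0, 0.27, 0, -0.006, 0, 0, 0, 0, 0.27, 0, -0.006, 0, 0, 0, 0, 0.27])

```text
time: 17.5
tool_pos: [399.4, -164.4, 93.9]
tcp_rot: [3.14, -0.001, -2.908]
contact_force: [-1.7, 3.0, 1.3]
grip_width: 25.0
```

>>> carry_out(moves=[0, -0.001, 0, 0, 0, 0, 0.27, 0, -0.002, 0, 0, 0, 0, 0.27, 0, -0.003, 0, 0, 0, 0, 0.27, 0, -0.004, 0, 0, 0, 0, 0.27, 0, -0.004, 0, 0, 0, 0, 0.27, 0, -0.004, 0, 0, 0, 0, 0.27, 0, -0.004, 0, 0, 0, 0, 0.27, 0, -0.004, 0, 0, 0, 0, 0.27])

```text
time: 18.3
tool_pos: [399.4, -164.7, 93.7]
tcp_rot: [3.138, -0.002, -2.908]
contact_force: [-0.8, 8.3, 3.4]
grip_width: 25.1
```

The stop is reached: force rose to 8 N and the tool no longer advances. Re-centre, open, rise.

>>> carry_out(moves=[0, 0.004, 0, 0, 0, 0, 0.27, 0, 0.008, 0, 0, 0, 0, 0.27, 0, 0.008, 0, 0, 0, 0, 0.43, 0, 0.008, 0, 0, 0, 0, 0.43, 0, 0.008, 0, 0, 0, 0, 0.43, 0, 0.008, 0, 0, 0, 0, 0.43, 0, 0.008, -0.04, 0, 0, 0, 0.43, 0, 0.008, -0.1, 0, 0, 0, 0.43])

```text
time: 19.1
tool_pos: [398.0, -161.3, 133.3]
tcp_rot: [3.136, -0.004, -2.908]
contact_force: [-0.0, -0.1, 1.2]
grip_width: 39.5
```

>>> carry_out(moves=[0, 0, -0.1, 0, 0, 0, 0.43, 0, 0, -0.2, 0, 0, 0, 0.43, 0, 0, -0.3, 0, 0, 0, 0.43, 0, 0, -0.3, 0, 0, 0, 0.43, 0, 0, -0.3, 0, 0, 0, 0.43, 0, 0, -0.3, 0, 0, 0, 0.43, 0, 0, -0.3, 0, 0, 0, 0.43, 0, 0, -0.3, 0, 0, 0, 0.43])

```text
time: 19.9
tool_pos: [398.2, -161.7, 252.2]
tcp_rot: [3.134, -0.006, -2.908]
contact_force: [-0.5, 0.8, -0.3]
grip_width: 39.5
```

```bash
python3 -c "
from h import *
go(400,-160,250,-168)
for n in('side','top'): cv2.imwrite(f'pics/{n}10.png',capture(n)[:,:,::-1])
t=cv2.imread('pics/top10.png');s=cv2.imread('pics/side10.png')
A=cv2.resize(t[215:305,130:230],(400,360),interpolation=cv2.INTER_CUBIC)
B=cv2.resize(s[150:240,180:280],(400,360),interpolation=cv2.INTER_CUBIC)
cv2.imwrite('pics/c10.png',np.hstack([A,B]))"
```

```text
t 19.9 pos [ 398.2 -161.7  252.2] rot [ 179.56   -0.33 -166.64] F [-0.5  0.8 -0.3] M [ 0.13 -0.18  0.03] w 39.5
1 [-0.0054  0.003   0.0055] [ 0.0144 -0.0111  0.0454]
```

View pics/c10.png

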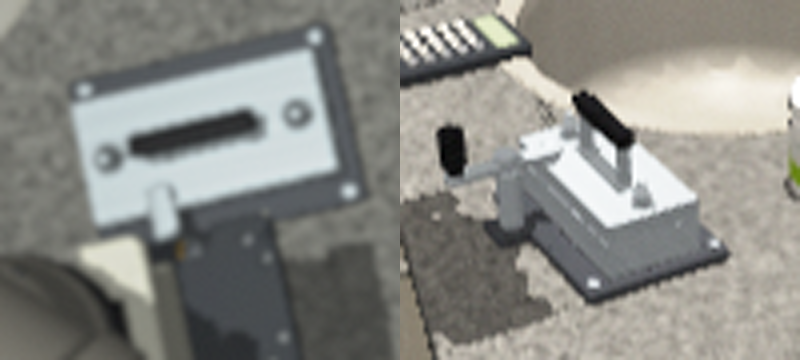

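View pics/side10.png

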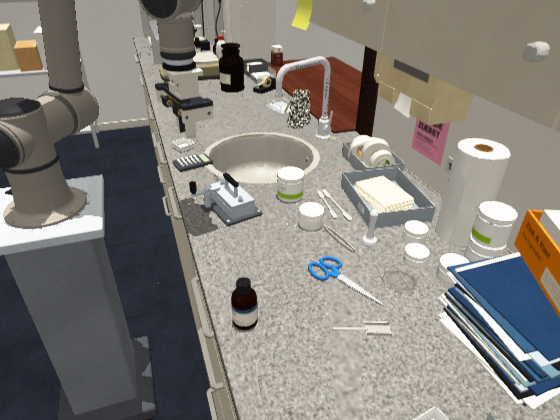

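The plate lies flat with both pins through it (crop 107,157 and 297,113), the latch nose is over it (162,210), and the bystanders stand as before. One numeric check of the latch angle and the plate, then hand in.

Run:
```python
from h import *
s=cv2.imread('pics/side10.png');t=cv2.imread('pics/top10.png')
x0,y0,x1,y1=(186,178,200,198);g=cv2.resize(s[y0:y1,x0:x1].max(2),None,fx=4,fy=4,interpolation=cv2.INTER_CUBIC)
n,l,st,ce=cv2.connectedComponentsWithStats((g<60).astype(np.uint8));i=1+st[1:,4].argmax()
p=(ce[i]+.5)/4-.5+[x0,y0];k=plane('side',p,84);r=k[:2]-[435.6,-151.75]
print('knob',p,k,np.hypot(*r),'latch rad',np.arctan2(r[1],r[0])-np.pi/2-np.radians(13.4))
q,_=quad(t,(140,218,218,276),175);W=np.array([plane('top',c,52) for c in q]);print('plate',W.mean(0),np.linalg.norm(W-np.roll(W,1,0),axis=1))
s0=cv2.imread('pics/side0.png').astype(int)
for nm,b in(('bottle',(225,275,265,332)),('tub',(272,163,308,205)),('jar',(295,200,328,232))):
    print(nm,abs(s0[b[1]:b[3],b[0]:b[2]]-s[b[1]:b[3],b[0]:b[2]]).mean())
close_job()
```

```text
knob [192.55448113 187.12759434] [ 397.00329905 -163.91581285   84.        ] 40.46865857468649 latch rad -4.640917212006594
plate [ 503.33809318 -166.46880437   52.        ] [137.52242135  68.46789972 137.98620451  67.58212814]
bottle 2.6486842105263158
tub 2.1340388007054676
jar 1.973800505050505
the job is handed in; nothing more can be done
```

The mould is closed and the job is handed in at about 20 s of the 58 s allowed. I gripped the top plate by its handle, lowered it level over both pins and let go only once it was down. Then I swung the latch round with the fingers loosely round the knob until it stopped, and lifted clear.

Last checks:
- **Plate:** it went down 38.0 mm above where it was gripped on the worktop, which matches the height of the lower half. The picture from above puts its middle about 0.7 mm from the place I had measured for it. Both pins show through.
- **Latch:** at the end of the swing the force rose to 8 N and the tool stopped moving on. I measured the latch at about 1.64 rad, slightly past its stop at 1.57. The knob also came out 40.5 mm from the pivot instead of 38 mm. Both gaps fit the roughly 2 mm camera error.
- **Tub, jar and bottle:** their parts of the side picture match the start to within picture noise, so they have not moved.
- **Robot:** it touches nothing, with the tool at 252 mm and only sensor noise on the wrist.

The two cameras' rays missed each other by 1 to 3 mm, within their stated accuracy. From above, the plate measured about 2 mm short in both directions. My hand-picked corner readings of the hanging plate scattered by several mm, so I placed it from the averaged measurements of both views. It slid down the pins with no noticeable side force until it touched the block.

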